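Mount the wire wheel on the polishing spindle and hold it home

TASK

Take the wire wheel (the one with the blue grip) out of the drawer rack and mount it on the upright spindle of the green polishing machine: put its stem in the socket, turn it until the splines mesh and slide it down until its collar sits fully home on the spindle face. The ejector spring pushes it back up, so finish while still gripping it and pressing it home, without letting go, so that I can close the locking collar. Leave the other heads and everything else on the bench where they are.

Things in the scene. Friction and masses are not known exactly. Their poses are not given: they have to be found in the camera images.
- wire_wheel: The wire wheel: steel-grey bristle disc, 76 mm across, with a square BLUE grip on top and a splined steel stem below; about 0.3 kg. Origin: on the axis, at the underside of its 44 mm steel collar (the face that seats); z up along the grip. Heights: collar 0 to 8 mm, bristles 8 to 22, grip 22 to 77. Starts upright in one of the rack's three holes, collar on the block, turned any way.
- grip (a point): Middle of the wire wheel's blue grip, on the axis, 49.5 mm above the wheel's origin. The grip is 26 x 26 mm, 55 mm tall, its flats facing the wheel's x and y. The flats square up with the splines of the stem, so the grip shows how the hidden splines are turned; every quarter turn is equivalent.
- stem_tip (a point): Lower tip of the wire wheel's stem, on the axis, 40 mm below the wheel's origin. The stem from the origin down: four splines to -28 mm, a cross 27 mm tip to tip along the wheel's x and y, each 6.5 mm wide, on a 15 mm core; then a tapered round pilot nose, 14 mm across, to -40 mm.
- socket (a point): Mouth of the socket: a cross-shaped hole in the round steel spindle nose (52 mm across, face 110 mm above the table). Point: on the hole's axis in the plane of the face; z up, x and y along the keyways (9.5 mm wide, 31 mm end to end; the centre passes a 19 mm round). Red marks on the face lie at the four keyway ends. Fully home, the wire wheel's origin is at this point, collar on the face.
- spindle (a joint): Turn of the spindle nose about its upright axis (rad, counter-clockwise from above); stiff, about 1 N m, starts anywhere in +-0.75. The pilot nose enters the socket at any turn; unless the splines line up with the keyways (within about 8 degrees, any quarter turn) the stem stops 28 mm short of home. A brass locking collar, 68 mm across, surrounds the nose 22 mm below its face.
- ejector (a joint): The sprung brass ejector in the bottom of the socket: 0 up, grows as it is pressed down (m). The stem's nose meets it 12 mm before home and has pushed it to 0.012 when fully home. It pushes back with 5 N at 0 and 9 N at 0.012, more than the wire wheel's weight: let go, the wheel rises again by 12 mm.
- machine: The polishing machine, fixed: green round housing (136 mm across) on a dark 170 mm square base plate, origin under the spindle on the table, a small grey motor lying out to its +x side to 215 mm. The spindle nose stands up from its middle.
- rack: The pulled-out wooden drawer serving as a rack, fixed, yellow front with a black knob towards -x: 150 x 380 mm, origin under its centre on the table. The holed block inside has its top 60 mm above the table, with 31 mm round holes at y = -110, 0 and +110 mm on its centre line.
- felt_bob: Bystander head in the rack: white felt disc 68 mm across, pale wooden square grip 26 mm wide. Origin at its collar's underside, on the block top; the grip ends 77 mm higher.
- sanding_drum: Bystander head in the rack: orange sanding disc 62 mm across, black square grip 26 mm wide. Origin at its collar's underside; the grip ends 77 mm higher.
- hammer: Bystander: hammer lying beyond the rack, 270 mm long.
- brush: Bystander: hand brush lying on the right, 220 mm long.
- screwdriver: Bystander: red-handled screwdriver lying on the left, 200 mm long.
- tin: Bystander: open steel tin, 76 mm across, 85 mm tall, origin under its centre.
- jar: Bystander: amber jar with black cap, 64 mm across, 90 mm tall, origin under its centre.
- grinding_disc: Bystander: reddish grinding disc, 80 mm across, 10 mm thick, lying flat.
Things that resemble listed ones, but are neither listed nor needed, are in the scene too. Leave any pink or purple look-alike of the wire_wheel alone.

How it is judged:
On the way, in this order (a step that is already met when the one before it is completed fails the run):
1. the wire wheel is lifted out of the rack, its stem clear of the block (z of wire_wheel in the frame of rack above 0.102 m and contact force between the fingers and wire_wheel above 0.5 N), for 0.1 s.
2. the splines have meshed: the stem is in the socket, less than 22 mm from home (z of wire_wheel in the frame of socket below 0.022 m and horizontal distance between wire_wheel and socket below 0.005 m and angle between wire_wheel's own z axis and vertical below 0.12 rad), for 0.1 s.
At the end, for the whole second after the job is handed in: The wire wheel is home on the spindle and held there: its collar within 3 mm of the spindle face, within 4 mm of the axis, tilted less than 0.08 rad, ejector pressed more than 8 mm, at rest, the fingers still on it with more than 1 N, and every other loose thing within 30 mm of where it started (z of wire_wheel in the frame of socket between -0.004 and 0.003 m and horizontal distance between wire_wheel and socket below 0.004 m and angle between wire_wheel's own z axis and vertical below 0.08 rad and value of joint ejector above 0.008 m and contact force between the fingers and wire_wheel above 1 N and linear speed of wire_wheel below 0.02 m/s and distance of each of felt_bob, sanding_drum, hammer, brush, screwdriver, tin, jar, grinding_disc from where it was at the start of the episode below 0.03 m); the arm keeps its last pose, push and grip.
It fails at once if another head or a loose thing on the bench is displaced by more than 30 mm (distance of any of felt_bob, sanding_drum, hammer, brush, screwdriver, tin, jar, grinding_disc from where it was at the start of the episode above 0.03 m).
It also fails if it takes over 38 s, if anything falls off the work surface, if the arm or the gripper's body presses on something with over 40 N, if the wrist force passes 120 N, or if a joint passes its speed limit or range.

ROBOT

A 7-joint arm with a two-finger parallel gripper is mounted at the origin on the work surface. World frame = base frame: x ahead of the robot, y to its left, z up, the work surface at z = 0. Lengths are in m, angles in rad, forces in N, time in s.
With the tool pointing down it reaches from about 0.425 to 0.875 m from the base axis. Payload 4.7 kg.
Tool frame: the origin (TCP) lies midway between the tips of the shut fingers; the grasp point (between the pads) lies 19 mm behind it; z points along the fingers, y is the direction in which the jaws open and shut (so a half turn about z gives the same grasp; the last joint's range is limited). The gripper opens to 87 mm and grips with 3 to 60 N. Pads are 19 mm wide; open, the fingers measure 117 mm over their backs; the gripper's body (75 mm by 190 mm) begins 51 mm behind the grasp point.
Start: joints at [-1.121, 0.321, -0.07, 1.45, 0.023, 1.371, -0.057], TCP at [0.274, 0.589, 0.223] pointing down, gripper open.
Joint ranges: [-2.86, 2.86], [-0.3, 2.09], [-1.38, 1.24], [0.06, 2.45], [-1.56, 4.7], [0.09, 2.05], [-2.69, 2.69]. Speed limits (rad/s): [2.57, 2.57, 3.14, 3.14, 3.14, 3.14, 3.14].

INTERFACE

Orientations are given as a rotation vector (axis times angle).
In Python, from bench import * gives the robot as it stands. The module is installed in compiled form; this text tells all that it offers.
- The arm moves only by the tool play_rows, never from a script. Its argument "series" is one flat list of numbers, 7 for each row, row after row: the opening in per cent of the stroke, from 0 (shut) to 100 (fully open), then the shift along the tool's x, y, z in m, then the turn, a rotation vector about the tool's x, y, z in degrees. In form: [fingers, tx, ty, tz, rx, ry, rz, fingers, tx, ty, tz, rx, ry, rz, ...]. A call has 1 to 10 rows; each row is the pose to reach, as a shift and turn from the pose commanded when the call began, along the tool's axes at that moment; what a row does not reach only later rows make up. A row lasts 1/12 s, in which the tool goes at most 41.7 mm and 7.16 degrees, less where a joint would pass 70% of its speed; a pose out of reach is approached as far as the arm can. A call with a gripper value outside its range is refused whole. The fingers move at their own pace and stop on an object; "force" is the grip in N (left out, the last holds). Time passes only in rows, so rows that repeat a pose let the fingers close. It gives the time, the measured TCP pose, the force and the opening at its end, in the units of the state.
- get_state(): the state, without advancing time (a new reading comes with each control period).
- get_image(name): name is "scene" or "top"; returns a dict with "frame" (480x640x3 uint8, red, green, blue), "fx", "fy", "cx", "cy" (pixels), "R" (3x3) and "t" (3): a world point X has camera coordinates R X + t. Camera axes: x right, y down, z forward; pixel columns grow to the right and rows downward; lengths in m; the calibration is good to about 2 mm. A picture is of the moment at which its call begins. There is no depth.
- close_job(): hands the job in, once; it reports no verdict.
The state is a dict: "time": time; "joint_positions": joint angles; "qd": joint speeds; "joint_torque": joint torques, N m; "position": TCP position; "tool_rot": TCP orientation; "ft_force": force on the tool from outside, world axes, zero at the start; "torque": the same for the moment, N m; "grip_width": opening from 0.0 (shut) to 1.0 (fully open).
Only numpy, scipy, OpenCV 4.12 (cv2) and the standard library are available. Lean on these libraries where they do the work, as an engineer would, in place of code of your own. Each camera call takes 0.05 s, during which the arm holds its last target.

## Working session

There is one attempt and no reset: what is moved stays moved. The work goes in short steps, Python scripts to look and compute and a tool call to move; the robot and the scene stay as the last step left them, time stands still between calls to the robot, and variables do not carry over. Pictures are saved under pics/ and viewed, and the job is handed in when it is done.

Besides the shell and the picture viewer there is one more tool, called after ">>>" by a JSON object that holds its "api" and its "payload". play_rows: Moves the arm, as the interface text tells. Its arguments: {"type":"object","properties":{"series":{"type":"array"},"force":{"type":"number"}},"required":["series"]}

```bash
mkdir -p pics; python3 - <<'E'
from bench import *
import cv2, pickle
s=get_state(); print({k:(v if isinstance(v,float) else [round(float(x),4) for x in v]) for k,v in s.items()})
for n in("scene","top"):
    d=get_image(n); pickle.dump(d,open(n+'0.pkl','wb'))
    cv2.imwrite(f'pics/{n}0.png',d["frame"][:,:,::-1]); print(n,d['fx'],d['fy'],d['cx'],d['cy'],d['R'],d['t'])
E
```

```text
{'time': 0.0, 'joint_positions': [-1.1209, 0.3218, -0.07, 1.4517, 0.0226, 1.3708, -0.0569], 'qd': [-0.0001, 0.0014, -0.0001, -0.0001, 0.0006, -0.0008, 0.001], 'joint_torque': [0.0002, -49.1298, -0.4042, -31.2532, -0.0642, 0.0437, 0.0002], 'position': [0.2742, 0.5887, 0.2214], 'tool_rot': [-0.679, -3.067, 0.003], 'ft_force': [-0.3354, -0.4747, 0.6165], 'torque': [0.0178, -0.0051, -0.0337], 'grip_width': 1.002265604908942}
scene 443.3954072555891 443.3954072555891 322.3176856008792 242.51514460099 [[ 0.47550439  0.87970767  0.00316233]
 [ 0.73486406 -0.39523148 -0.55115052]
 [-0.48360148  0.26439837 -0.83439985]] [-0.27336586 -0.36793323  1.67563363]
top 568.8323708858738 568.8323708858738 330.7676871175961 244.5862457252193 [[-0.0546516  -0.9985001   0.00327954]
 [-0.97508057  0.05266192 -0.21551009]
 [ 0.21501414 -0.01497579 -0.97649611]] [0.03110109 0.55652931 1.57192633]
```

View pics/scene0.png

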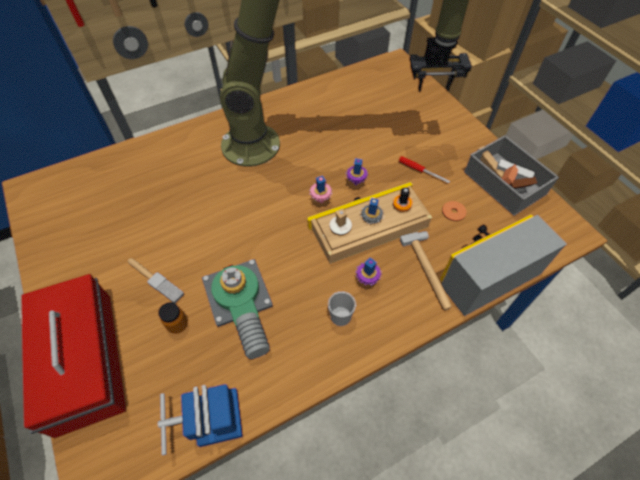

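View pics/top0.png

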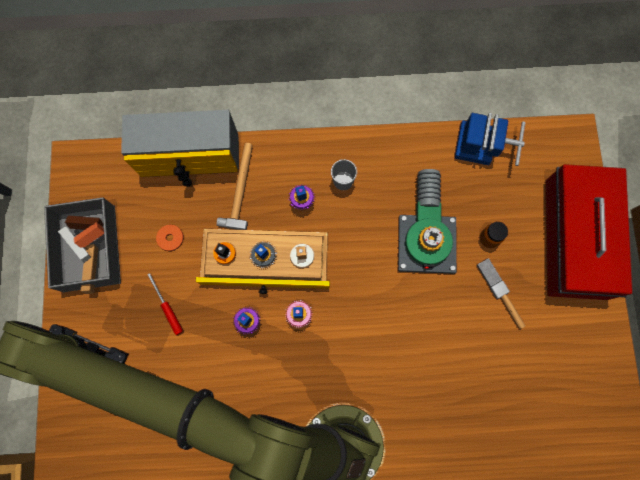

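Blue-grip heads in the top view: grey bristles in the rack at (263,253), purple at (302,197), purple at (247,320) and pink at (299,314). The grey one in the middle hole is the target. The machine's nose is at (431,237). Next, close crops.

```bash
python3 - <<'E'
import cv2,pickle,numpy as np
a=pickle.load(open('top0.pkl','rb'))['frame'][:,:,::-1]; b=pickle.load(open('scene0.pkl','rb'))['frame'][:,:,::-1]
def c(im,u,v,r,s=400): return cv2.resize(im[v-r:v+r,u-r:u+r],(s,s),interpolation=cv2.INTER_CUBIC)
cv2.imwrite('pics/c0.png',np.hstack([c(a,263,253,25),c(a,431,237,25)]))
cv2.imwrite('pics/c1.png',np.hstack([c(b,373,208,25),c(b,232,280,25)]))
E
```

```text
(no output)
```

View pics/c0.png

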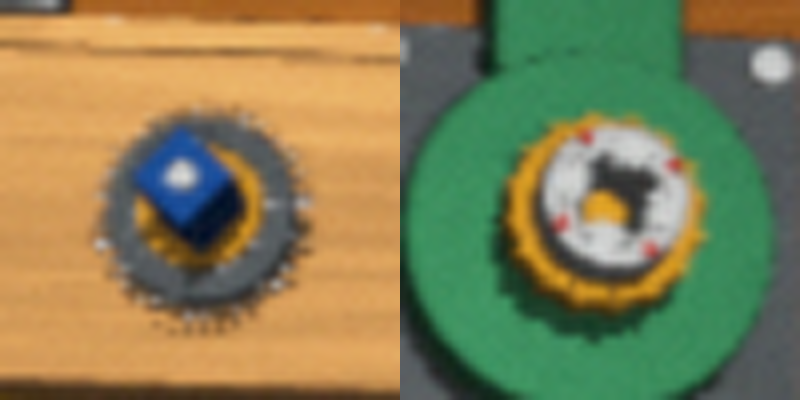

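View pics/c1.png

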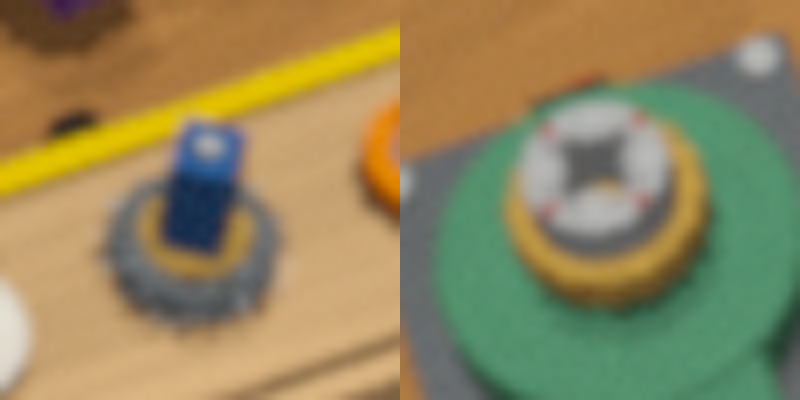

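```bash
cat > h.py <<'E'
import numpy as np,cv2
from scipy import ndimage
def cast(d,u,v,z):
    r=np.array([(u-d['cx'])/d['fx'],(v-d['cy'])/d['fy'],1.]); R=d['R'];C=-R.T@d['t'];w=R.T@r
    return C+w*(z-C[2])/w[2]
def proj(d,X):
    p=d['R']@np.array(X)+d['t']; return d['fx']*p[0]/p[2]+d['cx'],d['fy']*p[1]/p[2]+d['cy']
def tri(d1,p1,d2,p2):
    P=[d['K']@np.c_[d['R'],d['t']] for d in(d1,d2)]
    x=cv2.triangulatePoints(P[0],P[1],np.array(p1,float).reshape(2,1),np.array(p2,float).reshape(2,1)).ravel();return x[:3]/x[3]
def prep(d):
    d['R']=np.array(d['R']);d['t']=np.array(d['t']);d['K']=np.array([[d['fx'],0,d['cx']],[0,d['fy'],d['cy']],[0,0,1]]);return d
def blobs(w,mask,u0,v0,mn=1):
    l,n=ndimage.label(mask,np.ones((3,3)));o=[]
    for i in range(1,n+1):
        y,x=np.where(l==i)
        if len(x)>=mn:
            ww=w[y,x];o.append((round(float((x*ww).sum()/ww.sum()+u0),2),round(float((y*ww).sum()/ww.sum()+v0),2),len(x)))
    return o
E
python3 - <<'E'
import pickle; from h import *
D={n:prep(pickle.load(open(n+'0.pkl','rb'))) for n in('top','scene')}
for n,(u,v),(gu,gv) in(('top',(433,237),(263,253)),('scene',(232,278),(373,208))):
    d=D[n];f=d['frame'].astype(float)
    p=f[v-16:v+16,u-16:u+16];w=p[...,0]-(p[...,1]+p[...,2])/2
    m=(w>35)&(p[...,2]>p[...,1]-25)
    b=blobs(w,m,u-16,v-16);print(n,'red',b)
    for x in b: print('   ',cast(d,x[0],x[1],.11).round(4))
    p=f[gv-22:gv+22,gu-22:gu+22];
    m=(p[...,2]-p[...,0]>25)
    top=m&(p[...,2]>130); sat=(p.min(2)>170)
    print(' blue',blobs(np.ones(m.shape),m,gu-22,gv-22,5),'bright',blobs(np.ones(m.shape),top,gu-22,gv-22,3),'white',blobs(p.min(2),sat,gu-22,gv-22))
E
```

```text
top red [(428.62, 229.0, 2), (439.72, 232.21, 3), (425.57, 239.49, 4), (436.85, 242.65, 5)]
    [ 0.5764 -0.2744  0.11  ]
    [ 0.5655 -0.3046  0.11  ]
    [ 0.5468 -0.2631  0.11  ]
    [ 0.5361 -0.2937  0.11  ]
 blue [(260.72, 250.46, 110)] bright [(260.1, 249.25, 63)] white [(260.22, 249.59, 5)]
scene red [(244.0, 262.0, 1), (241.0, 263.0, 1), (225.0, 281.0, 1)]
    [ 0.534  -0.2321  0.11  ]
    [ 0.533  -0.2409  0.11  ]
    [ 0.5658 -0.3024  0.11  ]
 blue [(372.71, 205.99, 96)] bright [(373.85, 201.62, 34)] white [(351.0, 224.5, 2)]
```

```bash
python3 - <<'E'
import pickle; from h import *
D={n:prep(pickle.load(open(n+'0.pkl','rb'))) for n in('top','scene')}
t,s=D['top'],D['scene']
print('socket top',cast(t,432.69,235.84,.11),'scene',cast(s,230.75,275.3,.11),'tri',tri(t,(432.69,235.84),s,(230.75,275.3)))
print('grip spot',cast(t,260.2,249.5,.137),cast(s,373.7,200.8,.137),tri(t,(260.2,249.5),s,(373.7,200.8)))
# top face
for d,u0,v0,thr in((t,238,228,130),(s,348,183,110)):
    p=cv2.resize(d['frame'][v0:v0+50,u0:u0+50],(400,400),interpolation=cv2.INTER_CUBIC).astype(float)
    m=((p[...,2]>thr)&((p[...,2]-p[...,0]>25))).astype(np.uint8)
    m=cv2.morphologyEx(m,cv2.MORPH_CLOSE,np.ones((45,45)))
    c=max(cv2.findContours(m,0,2)[0],key=cv2.contourArea)
    w=np.array([cast(d,u0+(x+.5)/8-.5,v0+(y+.5)/8-.5,.137)[:2] for x,y in c[:,0]])
    print(cv2.minAreaRect((w*1000).astype(np.float32)), cv2.contourArea((w*1000).astype(np.float32)))
# felt/drum for rack axis
f=t['frame'].astype(float)
y,x=np.where((f[...,0]>200)&(f[...,1]>170)&(f[...,2]<70)); k=(y>260)&(y<300)
q=np.polyfit(x[k],y[k],1);a=cast(t,200,np.polyval(q,200),.07);b=cast(t,325,np.polyval(q,325),.07);print('front',a,b)
E
```

```text
socket top [ 0.55615058 -0.28395514  0.11      ] scene [ 0.55651394 -0.28161493  0.11      ] tri [ 0.55627982 -0.28299141  0.11052851]
grip spot [0.53725856 0.1948617  0.137     ] [0.53681062 0.19848206 0.137     ] [0.53739571 0.1956954  0.13883332]
((537.8812866210938, 194.5992889404297), (22.969581604003906, 23.333871841430664), 43.385353088378906) 503.2095717554912
((539.6072998046875, 196.3383331298828), (22.797283172607422, 24.793149948120117), 49.92521286010742) 497.2984010707587
front [0.47574702 0.37377285 0.07      ] [0.44600114 0.02320511 0.07      ]
```

```bash
cat > mv.py <<'E'
import numpy as np
from scipy.spatial.transform import Rotation as Ro
def rel(x,y,z,jaw,quiet=False):
    from bench import get_state
    s=get_state();p=np.array(s['position']);R=Ro.from_rotvec(s['tool_rot'])
    a=np.radians(jaw);yy=np.array([np.cos(a),np.sin(a),0]);zz=np.array([0,0,-1.]);xx=np.cross(yy,zz)
    T=Ro.from_matrix(np.c_[xx,yy,zz])
    M=R.as_matrix()
    print('t',round(s['time'],2),'p',p.round(4),'jaw',np.degrees(np.arctan2(M[1,1],M[0,1])).round(2),'tilt',np.degrees(np.arccos(-M[2,2])).round(2),'q7',round(s['joint_positions'][6],2),'w',round(s['grip_width'],3),'F',np.round(s['ft_force'],1),'M',np.round(s['torque'],2))
    print('shift mm',(M.T@(np.array([x,y,z])-p)*1000).round(1),'turn deg',(R.inv()*T).as_rotvec(degrees=True).round(2))
E
python3 -c "
from mv import rel
rel(.538,.1955,.225,45)"
```

```text
t 0.1 p [0.2742 0.5888 0.2216] jaw 65.03 tilt 0.1 q7 -0.06 w 0.999 F [ 0.4 -0.7 -0.1] M [0.02 0.03 0.05]
shift mm [-405.1 -245.2   -3. ] turn deg [-1.000e-01  2.000e-02  2.003e+01]
```

>>> {"api": "play_rows", "payload": {"series": [100,-40,0,0,0,0,0], "force": 20}}

```text
time: 0.18
position: [0.3012, 0.5769, 0.2218]
tool_rot: [-0.654, -3.064, -0.002]
ft_force: [-1.3, 0.7, 1.1]
grip_width: 1.004
```

I entered that row in mm instead of m. It was clipped to one short free-air step along the intended direction, so no harm done. Metres from here on.

```bash
python3 -c "
from mv import rel
rel(.538,.1955,.225,45)"
```

```text
t 0.18 p [0.3012 0.5769 0.2218] jaw 65.9 tilt 0.48 q7 0.01 w 1.004 F [-1.3  0.7  1.1] M [0.19 0.12 0.01]
shift mm [-371.9 -251.5   -6.1] turn deg [-0.13 -0.46 20.9 ]
```

>>> {"api": "play_rows", "payload": {"series": [100,-0.034,-0.023,0,0,0,2,100,-0.068,-0.046,0,0,0,4,100,-0.102,-0.069,0,0,0,6,100,-0.136,-0.092,0,0,0,8,100,-0.17,-0.115,0,0,0,10,100,-0.204,-0.138,0,0,0,12,100,-0.238,-0.161,0,0,0,14,100,-0.272,-0.184,0,0,0,16,100,-0.306,-0.207,0,0,0,18,100,-0.335,-0.23,0,0,0,20]}}

```text
time: 1.02
position: [0.5198, 0.219, 0.2223]
tool_rot: [1.206, 2.901, -0.001]
ft_force: [-0.6, -0.1, 0.4]
grip_width: 1.001
```

```bash
python3 -c "
from mv import rel
rel(.538,.1955,.225,45)"
```

```text
t 1.02 p [0.5198 0.219  0.2223] jaw 44.86 tilt 0.03 q7 0.36 w 1.001 F [-0.6 -0.1  0.4] M [-0.   -0.01  0.01]
shift mm [-29.4  -3.7  -2.7] turn deg [-0.01  0.03 -0.14]
```

>>> {"api": "play_rows", "payload": {"series": [100,-0.012,-0.002,0,0,0,0,100,-0.022,-0.003,0,0,0,0,100,-0.022,-0.003,0,0,0,0,100,-0.022,-0.003,0,0,0,0]}}

```text
time: 1.35
position: [0.5316, 0.2055, 0.2222]
tool_rot: [-1.199, -2.903, -0.0]
ft_force: [0.4, 0.8, 0.1]
grip_width: 0.996
```

```bash
python3 - <<'E'
from mv import rel
rel(.538,.1955,.225,45)
from bench import *;import pickle,cv2,numpy as np
o=[]
for n,u,v in(('top',263,253),('scene',373,200)):
    d=get_image(n);pickle.dump(d,open(n+'1.pkl','wb'));o.append(cv2.resize(d['frame'][v-50:v+50,u-50:u+50,::-1],(400,400),interpolation=cv2.INTER_CUBIC))
cv2.imwrite('pics/g1.png',np.hstack(o))
E
```

```text
t 1.35 p [0.5316 0.2055 0.2222] jaw 45.12 tilt 0.07 q7 0.4 w 0.996 F [0.4 0.8 0.1] M [ 0.    0.01 -0.03]
shift mm [-11.6  -2.6  -2.8] turn deg [-0.01 -0.06  0.12]
```

View pics/g1.png

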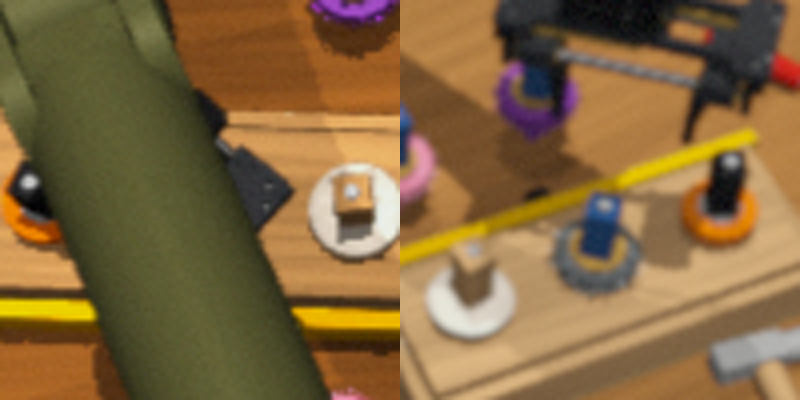

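>>> {"api": "play_rows", "payload": {"series": [100,-0.0115,-0.0025,0,0,0,0,100,-0.0115,-0.0025,0.02,0,0,0,100,-0.0115,-0.0025,0.04,0,0,0,100,-0.0115,-0.0025,0.06,0,0,0,100,-0.0115,-0.0025,0.06,0,0,0,100,-0.0115,-0.0025,0.06,0,0,0]}}

```text
time: 1.95
position: [0.5378, 0.1943, 0.1619]
tool_rot: [-1.199, -2.902, 0.003]
ft_force: [-0.2, 0.9, -0.3]
grip_width: 0.996
```

```bash
python3 - <<'E'
from mv import rel
rel(.538,.1955,.095,45)
from bench import *;import pickle,cv2,numpy as np
n,u,v='scene',373,200
d=get_image(n);cv2.imwrite('pics/g2.png',cv2.resize(d['frame'][v-50:v+50,u-50:u+50,::-1],(600,600),interpolation=cv2.INTER_CUBIC))
E
```

```text
t 1.95 p [0.5378 0.1943 0.1619] jaw 45.1 tilt 0.13 q7 0.44 w 0.996 F [-0.2  0.9 -0.3] M [-0.06 -0.05  0.01]
shift mm [ 0.7  1.1 66.8] turn deg [-0.13 -0.04  0.1 ]
```

View pics/g2.png

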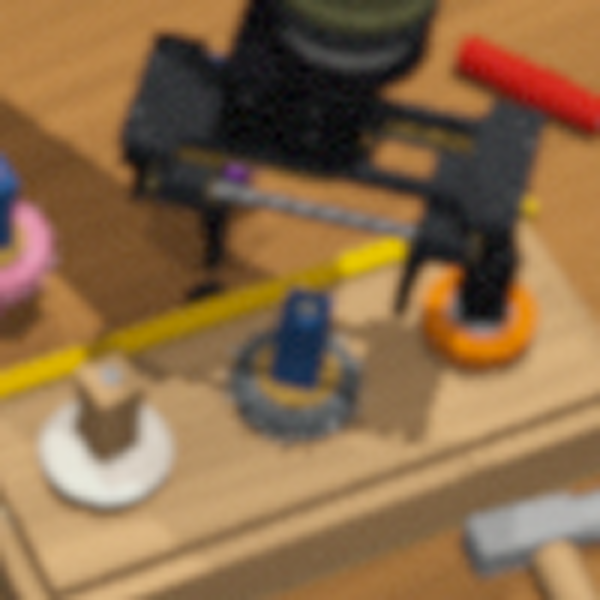

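>>> {"api": "play_rows", "payload": {"series": [100,0.0007,0.001,0.018,0,0,0,100,0.0007,0.001,0.036,0,0,0,100,0.0007,0.001,0.052,0,0,0,100,0.0007,0.001,0.066,0,0,0,100,0.0007,0.001,0.066,0,0,0,100,0.0007,0.001,0.066,0,0,0]}}

```text
time: 2.5
position: [0.5393, 0.1957, 0.0976]
tool_rot: [1.201, 2.902, 0.001]
ft_force: [-0.3, -0.1, 0.8]
grip_width: 1.002
```

```bash
python3 - <<'E'
from mv import rel
rel(.538,.1955,.095,45)
from bench import *;import pickle,cv2,numpy as np
n,u,v='scene',373,200
d=get_image(n);cv2.imwrite('pics/g3.png',cv2.resize(d['frame'][v-50:v+50,u-50:u+50,::-1],(600,600),interpolation=cv2.INTER_CUBIC))
E
```

```text
t 2.5 p [0.5393 0.1957 0.0976] jaw 45.05 tilt 0.05 q7 0.45 w 1.002 F [-0.3 -0.1  0.8] M [-0.04 -0.03  0.01]
shift mm [ 0.8 -1.1  2.6] turn deg [0.05 0.02 0.05]
```

View pics/g3.png

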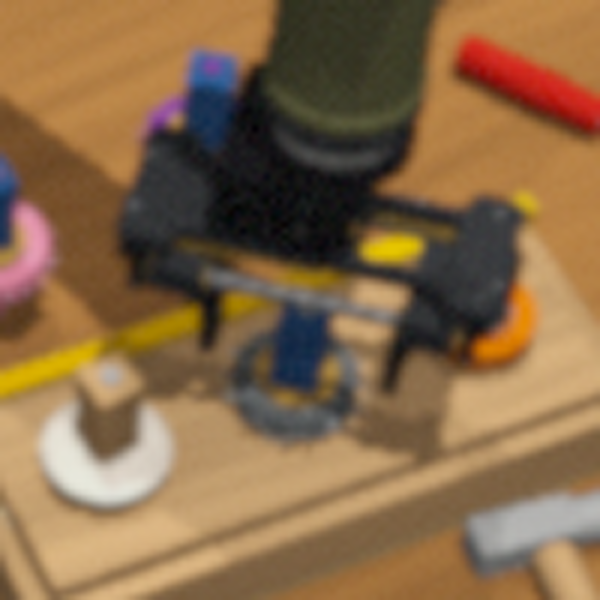

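The grip is centred between the fingers (tips at about (208,340) and (390,385) in the crop, grip at (300,360)). Closing.

>>> {"api": "play_rows", "payload": {"series": [100,0.0005,-0.001,0.003,0,0,0,25,0.0005,-0.001,0.003,0,0,0,15,0.0005,-0.001,0.003,0,0,0,15,0.0005,-0.001,0.003,0,0,0,15,0.0005,-0.001,0.003,0,0,0,15,0.0005,-0.001,0.003,0,0,0,15,0.0005,-0.001,0.003,0,0,0,15,0.0005,-0.001,0.003,0,0,0], "force": 30}}

```text
time: 3.22
position: [0.5378, 0.195, 0.0936]
tool_rot: [1.201, 2.903, 0.0]
ft_force: [-0.2, 0.3, 0.2]
grip_width: 0.556
```

```bash
python3 - <<'E'
from mv import rel
rel(.538,.1955,.24,45)
E
```

```text
t 3.22 p [0.5378 0.195  0.0936] jaw 45.03 tilt 0.0 q7 0.45 w 0.556 F [-0.2  0.3  0.2] M [-0.12  0.04 -0.01]
shift mm [   0.2    0.5 -146.4] turn deg [ 0.   -0.    0.03]
```

Still closing (0.556); the expected width is 26/87 = 0.30.

>>> {"api": "play_rows", "payload": {"series": [15,0,0,0,0,0,0,15,0,0,0,0,0,0,15,0,0,0,0,0,0,15,0,0,0,0,0,0,15,0,0,0,0,0,0,15,0,0,0,0,0,0,15,0,0,0,0,0,0,15,0,0,0,0,0,0]}}

```text
time: 3.88
position: [0.5379, 0.1952, 0.0936]
tool_rot: [1.201, 2.903, 0.001]
ft_force: [0.5, 1.1, -0.4]
grip_width: 0.297
```

```bash
python3 - <<'E'
from mv import rel
rel(.538,.1955,.24,45)
E
```

```text
t 3.88 p [0.5379 0.1952 0.0936] jaw 45.04 tilt 0.03 q7 0.45 w 0.297 F [ 0.5  1.1 -0.4] M [ 0.2  -0.22  0.02]
shift mm [ 1.000e-01  3.000e-01 -1.464e+02] turn deg [0.03 0.   0.04]
```

Gripped at 0.297, which is 25.8 mm. Lifting gently.

>>> {"api": "play_rows", "payload": {"series": [15,0,0,-0.005,0,0,0,15,0,0,-0.015,0,0,0,15,0,0,-0.03,0,0,0,15,0,0,-0.05,0,0,0,15,0,0,-0.07,0,0,0,15,0,0,-0.09,0,0,0,15,0,0,-0.11,0,0,0,15,0,0,-0.13,0,0,0,15,0,0,-0.146,0,0,0,15,0,0,-0.146,0,0,0]}}

```text
time: 4.72
position: [0.5391, 0.1951, 0.244]
tool_rot: [1.201, 2.899, 0.006]
ft_force: [0.8, -1.1, -1.9]
grip_width: 0.303
```

```bash
python3 - <<'E'
from mv import rel
rel(.5563,-.2830,.24,25)
from bench import *;import pickle,cv2,numpy as np
o=[]
for n,u,v in(('top',263,253),('scene',373,190)):
    d=get_image(n);pickle.dump(d,open(n+'2.pkl','wb'));o.append(cv2.resize(d['frame'][v-50:v+50,u-50:u+50,::-1],(400,400),interpolation=cv2.INTER_CUBIC))
cv2.imwrite('pics/g4.png',np.hstack(o))
E
```

```text
t 4.72 p [0.5391 0.1951 0.244 ] jaw 45.01 tilt 0.32 q7 0.42 w 0.303 F [ 0.8 -1.1 -1.9] M [-0.1  -0.07 -0.  ]
shift mm [-350.2 -326.     2.9] turn deg [ 0.32  0.06 20.01]
```

View pics/g4.png

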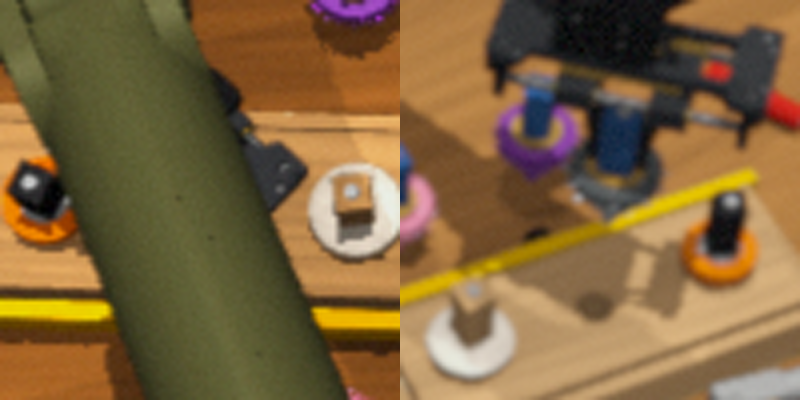

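Lifted: the grey wheel with its stem hangs in the jaws over the empty middle hole. Travelling to the machine.

>>> {"api": "play_rows", "payload": {"series": [15,-0.01,-0.009,0,0,0,0,15,-0.03,-0.028,0,0,0,1,15,-0.055,-0.051,0,0,0,3,15,-0.08,-0.074,0,0,0,5,15,-0.105,-0.098,0,0,0,7,15,-0.13,-0.121,0,0,0,9,15,-0.155,-0.144,0,0,0,11,15,-0.18,-0.168,0,0,0,13,15,-0.205,-0.191,0,0,0,15,15,-0.23,-0.214,0,0,0,17]}}

```text
time: 5.65
position: [0.5473, -0.1217, 0.238]
tool_rot: [-1.62, -2.689, 0.002]
ft_force: [0.2, -0.0, -2.4]
grip_width: 0.293
```

```bash
python3 - <<'E'
from mv import rel
rel(.5563,-.2830,.24,25)
E
```

```text
t 5.65 p [ 0.5473 -0.1217  0.238 ] jaw 27.87 tilt 0.18 q7 0.72 w 0.293 F [ 0.2 -0.  -2.4] M [-0.05 -0.1  -0.  ]
shift mm [-146.8  -67.5   -2. ] turn deg [-0.16 -0.08  2.87]
```

>>> {"api": "play_rows", "payload": {"series": [15,-0.025,-0.012,0,0,0,0.5,15,-0.05,-0.024,0,0,0,1,15,-0.075,-0.036,0,0,0,2,15,-0.1,-0.048,0,0,0,2.5,15,-0.12,-0.056,0,0,0,2.8,15,-0.132,-0.061,0,0,0,2.8,15,-0.132,-0.061,0,0,0,2.8,15,-0.132,-0.061,0,0,0,2.8]}}

```text
time: 6.32
position: [0.5556, -0.2653, 0.238]
tool_rot: [-1.685, -2.648, 0.002]
ft_force: [0.4, 0.2, -2.4]
grip_width: 0.294
```

```bash
python3 - <<'E'
from mv import rel
rel(.5563,-.2830,.21,25)
E
```

```text
t 6.32 p [ 0.5556 -0.2653  0.238 ] jaw 25.07 tilt 0.19 q7 0.96 w 0.294 F [ 0.4  0.2 -2.4] M [ 0.02 -0.04 -0.01]
shift mm [-16.4  -6.8  28. ] turn deg [-0.15 -0.11  0.07]
```

>>> {"api": "play_rows", "payload": {"series": [15,-0.008,-0.0035,0.005,0.15,0.1,0,15,-0.0164,-0.0068,0.015,0.15,0.1,0,15,-0.0164,-0.0068,0.022,0.15,0.1,0,15,-0.0164,-0.0068,0.022,0.15,0.1,0,15,-0.0164,-0.0068,0.022,0.15,0.1,0]}}

```text
time: 6.73
position: [0.5578, -0.281, 0.2164]
tool_rot: [-1.679, -2.649, 0.002]
ft_force: [0.6, -0.5, -2.6]
grip_width: 0.298
```

```bash
python3 - <<'E'
from mv import rel
rel(.5563,-.2830,.21,25)
from bench import *;import pickle,cv2,numpy as np
o=[]
for n,u,v in(('top',431,237),('scene',232,255)):
    d=get_image(n);pickle.dump(d,open(n+'3.pkl','wb'));o.append(cv2.resize(d['frame'][v-40:v+40,u-40:u+40,::-1],(400,400),interpolation=cv2.INTER_CUBIC))
cv2.imwrite('pics/g5.png',np.hstack(o))
E
```

```text
t 6.73 p [ 0.5578 -0.281   0.2164] jaw 25.25 tilt 0.3 q7 1.0 w 0.298 F [ 0.6 -0.5 -2.6] M [-0.12 -0.01  0.03]
shift mm [-1.2 -2.2  6.4] turn deg [-0.22 -0.21  0.25]
```

View pics/g5.png

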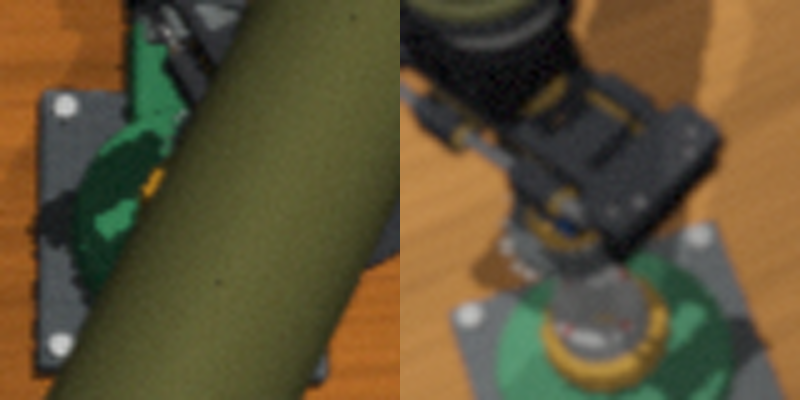

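>>> {"api": "play_rows", "payload": {"series": [15,-0.001,-0.002,0.008,0.2,0.2,0,15,-0.001,-0.002,0.018,0.2,0.2,0,15,-0.001,-0.002,0.026,0.2,0.2,0,15,-0.001,-0.002,0.026,0.2,0.2,0,15,-0.001,-0.002,0.026,0.2,0.2,0]}}

```text
time: 7.25
position: [0.5563, -0.2831, 0.1904]
tool_rot: [-1.677, -2.645, 0.004]
ft_force: [-0.2, 0.1, -1.9]
grip_width: 0.296
```

```bash
python3 - <<'E'
from mv import rel
rel(.5563,-.2830,.175,25)
from bench import *;import pickle,cv2,numpy as np
o=[]
for n,u,v in(('scene',232,265),):
    d=get_image(n);pickle.dump(d,open(n+'4.pkl','wb'));o.append(cv2.resize(d['frame'][v-35:v+35,u-35:u+35,::-1],(600,600),interpolation=cv2.INTER_CUBIC))
cv2.imwrite('pics/g6.png',np.hstack(o))
rel(.5563,-.2830,.175,25)
E
```

```text
t 7.25 p [ 0.5563 -0.2831  0.1904] jaw 25.24 tilt 0.57 q7 1.02 w 0.296 F [-0.2  0.1 -1.9] M [-0.1  -0.01 -0.01]
shift mm [ 0.   0.2 15.4] turn deg [-0.42 -0.38  0.24]
t 7.3 p [ 0.5567 -0.2834  0.1912] jaw 25.24 tilt 0.49 q7 1.02 w 0.296 F [ 0.7  0.3 -3.3] M [-0.09 -0.02  0.03]
shift mm [ 0.5 -0.1 16.2] turn deg [-0.37 -0.33  0.24]
```

View pics/g6.png

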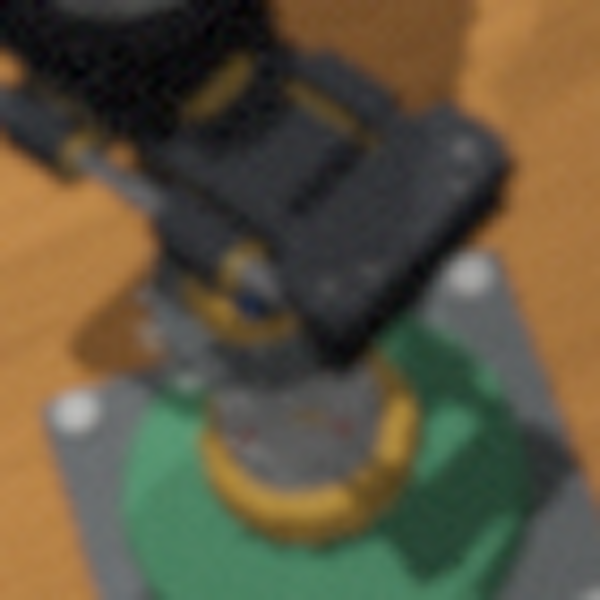

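>>> {"api": "play_rows", "payload": {"series": [15,0,0,0,-0.4,-0.35,-0.2,15,0,0,0.004,-0.4,-0.35,-0.2,15,0,0,0.008,-0.4,-0.35,-0.2,15,0,0,0.012,-0.4,-0.35,-0.2,15,0,0,0.016,-0.4,-0.35,-0.2,15,0,0,0.016,-0.4,-0.35,-0.2]}}

```text
time: 7.8
position: [0.5561, -0.2831, 0.1743]
tool_rot: [-1.678, -2.656, -0.0]
ft_force: [-0.7, 0.1, -4.2]
grip_width: 0.295
```

```bash
python3 - <<'E'
from mv import rel
rel(.5563,-.2830,.1636,25)
E
```

```text
t 7.8 p [ 0.5561 -0.2831  0.1743] jaw 25.44 tilt 0.03 q7 1.02 w 0.295 F [-0.7  0.1 -4.2] M [-0.05  0.04 -0.03]
shift mm [ 0.   0.2 10.7] turn deg [-0.02 -0.03  0.44]
```

Pilot is in with no side load. On down through the spline entry, slowly.

>>> {"api": "play_rows", "payload": {"series": [15,0,0,0.003,0,0,0.4,15,0,0,0.006,0,0,0.4,15,0,0,0.009,0,0,0.4,15,0,0,0.011,0,0,0.4,15,0,0,0.011,0,0,0.4]}}

```text
time: 8.22
position: [0.5564, -0.2833, 0.1639]
tool_rot: [1.687, 2.65, 0.0]
ft_force: [0.3, -0.1, -2.7]
grip_width: 0.293
```

```bash
python3 - <<'E'
from mv import rel
rel(.5563,-.2830,.1436,25)
E
```

```text
t 8.22 p [ 0.5564 -0.2833  0.1639] jaw 25.03 tilt 0.02 q7 1.02 w 0.293 F [ 0.3 -0.1 -2.7] M [-0.08  0.04 -0.05]
shift mm [ 0.3  0.1 20.3] turn deg [0.01 0.   0.03]
```

It went 8 mm past the spline stop without resistance, so the splines have meshed. Continuing to home with a firmer grip.

>>> {"api": "play_rows", "payload": {"series": [15,0,0,0.003,0,0,0,15,0,0,0.006,0,0,0,15,0,0,0.009,0,0,0,15,0,0,0.012,0,0,0,15,0,0,0.015,0,0,0,15,0,0,0.017,0,0,0,15,0,0,0.017,0,0,0], "force": 50}}

```text
time: 8.8
position: [0.5569, -0.2837, 0.1479]
tool_rot: [1.686, 2.649, 0.001]
ft_force: [-1.4, 0.1, 4.4]
grip_width: 0.294
```

```bash
python3 - <<'E'
from mv import rel
rel(.5563,-.2830,.1436,25)
E
```

```text
t 8.8 p [ 0.5569 -0.2837  0.1479] jaw 25.03 tilt 0.1 q7 1.03 w 0.294 F [-1.4  0.1  4.4] M [0.19 0.52 0.  ]
shift mm [ 0.8 -0.2  4.3] turn deg [0.08 0.06 0.03]
```

>>> {"api": "play_rows", "payload": {"series": [15,0,0,0.002,0,0,0,15,0,0,0.004,0,0,0,15,0,0,0.006,0,0,0,15,0,0,0.006,0,0,0,15,0,0,0.006,0,0,0]}}

```text
time: 9.22
position: [0.557, -0.2837, 0.1436]
tool_rot: [1.686, 2.648, 0.002]
ft_force: [-3.5, 3.4, 12.1]
grip_width: 0.293
```

```bash
python3 - <<'E'
from mv import rel
rel(.5563,-.2830,.1436,25)
E
```

```text
t 9.22 p [ 0.557  -0.2837  0.1436] jaw 25.03 tilt 0.13 q7 1.03 w 0.293 F [-3.5  3.4 12.1] M [0.64 1.42 0.01]
shift mm [ 0.9 -0.3 -0. ] turn deg [0.12 0.06 0.03]
```

Wrist force has risen to about 15 N net, above the spring's 9 N, so the collar is touching. Relieving the small side load and pressing a little more.

>>> {"api": "play_rows", "payload": {"series": [15,0.0005,-0.0003,0.0005,0,0,0,15,0.001,-0.0005,0.001,0,0,0,15,0.001,-0.0005,0.001,0,0,0,15,0.001,-0.0005,0.001,0,0,0]}}

```text
time: 9.55
position: [0.5568, -0.2837, 0.1436]
tool_rot: [1.685, 2.646, 0.002]
ft_force: [-3.3, 1.4, 15.8]
grip_width: 0.298
```

```bash
python3 - <<'E'
from mv import rel
rel(.5563,-.2830,.1436,25)
from bench import *;import pickle,cv2,numpy as np
o=[]
for n,u,v in(('scene',232,275),('top',431,237)):
    d=get_image(n);pickle.dump(d,open(n+'5.pkl','wb'));o.append(cv2.resize(d['frame'][v-35:v+35,u-35:u+35,::-1],(400,400),interpolation=cv2.INTER_CUBIC))
    cv2.imwrite('pics/full_%s.png'%n,d['frame'][:,:,::-1])
cv2.imwrite('pics/g7.png',np.hstack(o))
rel(.5563,-.2830,.1436,25)
E
```

```text
t 9.55 p [ 0.5568 -0.2837  0.1436] jaw 25.03 tilt 0.27 q7 1.03 w 0.298 F [-3.3  1.4 15.8] M [0.47 1.27 0.07]
shift mm [ 0.8 -0.2 -0. ] turn deg [0.2  0.17 0.03]
t 9.65 p [ 0.5569 -0.2837  0.1436] jaw 25.03 tilt 0.27 q7 1.03 w 0.293 F [-3.6  3.3 15.8] M [0.45 1.31 0.03]
shift mm [ 0.8 -0.2 -0. ] turn deg [0.2  0.17 0.03]
```

View pics/g7.png

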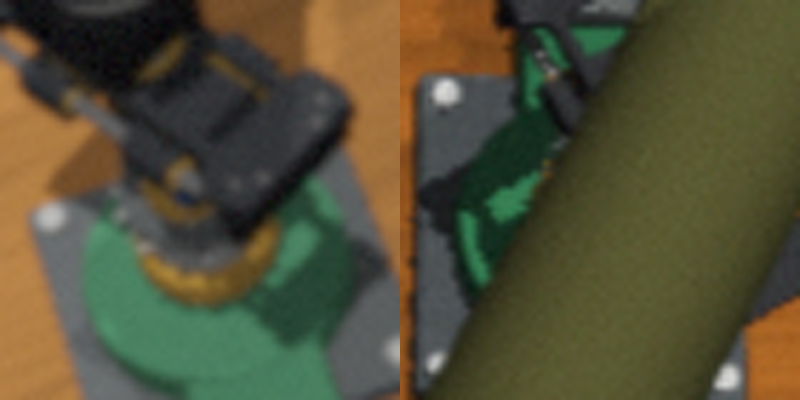

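View pics/full_scene.png

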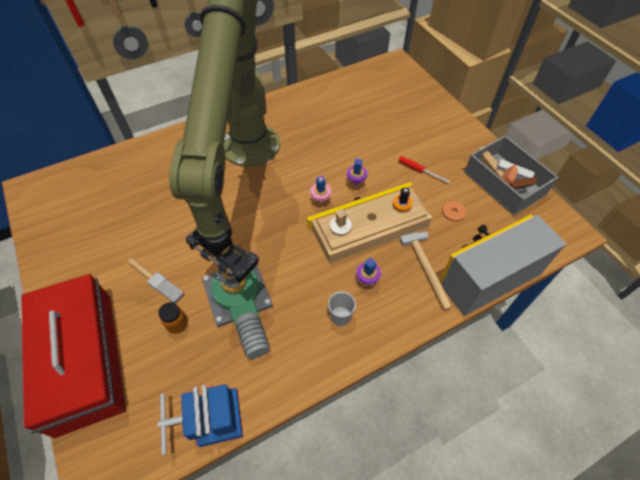

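The wheel is seated: z stayed at 0.1436 (the predicted home height) while the force rose 4 N with the deeper command. Nothing else has moved in the scene view. A few rows to confirm it is steady.

>>> {"api": "play_rows", "payload": {"series": [15,0,0,0.0005,0,0,0,15,0,0,0.0005,0,0,0,15,0,0,0.0005,0,0,0,15,0,0,0.0005,0,0,0,15,0,0,0.0005,0,0,0,15,0,0,0.0005,0,0,0]}}

```text
time: 10.15
position: [0.5569, -0.2837, 0.1435]
tool_rot: [1.685, 2.646, 0.002]
ft_force: [-4.6, 2.0, 18.4]
grip_width: 0.294
```

```bash
python3 - <<'E'
from mv import rel
import numpy as np
from bench import *
rel(.5563,-.2830,.1436,25)
s=get_state();print(np.abs(s['qd']).max())
if s['position'][2]<.1455 and s['ft_force'][2]>9: print(close_job())
E
```

```text
t 10.15 p [ 0.5569 -0.2837  0.1435] jaw 25.03 tilt 0.27 q7 1.03 w 0.294 F [-4.6  2.  18.4] M [ 0.52  1.53 -0.02]
shift mm [ 0.8 -0.2 -0.1] turn deg [0.21 0.17 0.03]
0.001547387261972282
the job is handed in; nothing more can be done
None
```

The wire wheel is on the spindle and pressed home, and the arm is still gripping it. I handed the job in at 10.15 s. I took the grey-bristle head with the blue grip from the middle hole of the rack and turned it 20° to match the keyways. The splines slid in without resistance.

**Last checks**
- **Seating:** the tool height was 0.1435 m against 0.1436 m predicted for home. It stayed there while I pressed harder and the wrist force rose from 12 to 18 N, so the collar is on the face. This is inferred from tool height and force, because the arm and gripper hide the seam from both cameras.
- **Grip and rest:** the jaws read 25.6 mm on the 26 mm grip, set to 50 N. The tool was tilted about 0.3° and the joints were practically still.
- **Side load:** about 5 N sideways remained, with the tool 0.9 mm from my measured socket axis. My attempt to relieve it did not clear it.
- **Other things on the bench:** nothing else looked moved in the last scene picture, which I judged by eye and did not measure.

My first move was entered in millimetres instead of metres. The step limit cut it to one short move in free air, with no effect on the scene.

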